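# Shut a thermal cycler's lid and tighten its clamp knob to the click

## Robot

A 7-joint arm with a two-finger parallel gripper is mounted at the origin on the work surface. World frame = base frame: x ahead of the robot, y to its left, z up, the work surface at z = 0. Lengths are in m, angles in rad, forces in N, time in s.
With the tool pointing down it reaches from about 0.4 to 0.85 m from the base axis. Payload 4.5 kg.
Tool frame: the origin (TCP) lies midway between the tips of the shut fingers; the grasp point (between the pads) lies 19 mm behind it; z points along the fingers, x is the direction in which the jaws open and shut, and the axes are right-handed (so a half turn about z gives the same grasp; the last joint's range is limited). The gripper opens to 88 mm and grips with 3 to 60 N. Pads are 18 mm wide; open, the fingers measure 123 mm over their backs; the gripper's body (75 mm by 187 mm) begins 45 mm behind the grasp point.
Start: joints at [1.173, 0.689, -0.195, 1.565, 0.157, 0.902, -0.215], TCP at [0.262, -0.568, 0.239] pointing down, gripper open.
Joint ranges: [-3.01, 3.01], [-0.46, 2.08], [-1.47, 1.51], [0.13, 2.56], [-1, 4.14], [0.04, 2.09], [-2.66, 2.66]. Speed limits (rad/s): [2.57, 2.57, 3.14, 3.14, 3.14, 3.14, 3.14].

## Interface

Orientations are given as [roll, pitch, yaw] about the fixed x, y, z axes, in that order (R = Rz(yaw) Ry(pitch) Rx(roll)).
In Python, from rig import arm gives the robot as it stands.
- The arm moves only by the tool step_arm, never from a script. Its argument "commands" is a list of rows, each a list of 6 numbers: the shift along the world's x, y, z in m, then the turn, a rotation vector about the world's x, y, z in degrees. In form: [[tx, ty, tz, ax, ay, az], ...]. A call has 1 to 5 rows; each row shifts and turns the pose as measured when the row begins; what a row does not reach is not made up. A row lasts 1/12 s, in which the tool goes at most 41.7 mm and 7.16 degrees, less where a joint would pass 70% of its speed; a pose out of reach is approached as far as the arm can. A call with a gripper value outside its range is refused whole. "grip" is the opening, from 0 (shut) to 1 (fully open), set as the call begins (left out, the last holds). The fingers move at their own pace and stop on an object; "force" is the grip in N (left out, the last holds). Time passes only in rows, so rows that do not move let the fingers close. It gives the time, the measured TCP pose, the force and the opening at its end, in the units of the state.
- arm.observe(): the state, without advancing time (a new reading comes with each control period).
- arm.read_camera(name): name is "scene" or "top" or "wrist"; returns a dict with "color" (384x512x3 uint8, blue, green, red), "range_z" (384x512 float32, m along the optical axis (not along the pixel's ray), 0 where there is no reading), "camera_matrix" (3x3 intrinsics, pixels), "R" (3x3) and "t" (3): a world point X has camera coordinates R X + t. Camera axes: x right, y down, z forward; pixel columns grow to the right and rows downward; lengths in m; the calibration is good to about 2 mm. A picture is of the moment at which its call begins.
- arm.hand_in(): hands the job in, once; it reports no verdict.
The state is a dict: "time_s": time; "qpos": joint angles; "joint_velocities": joint speeds; "joint_efforts": joint torques, N m; "position": TCP position; "tcp_rot": TCP orientation; "force": force on the tool from outside, world axes, zero at the start; "ft_torque": the same for the moment, N m; "opening": finger opening in m.
Only numpy, scipy, OpenCV 4.12 (cv2) and the standard library are available. Lean on these libraries where they do the work, as an engineer would, in place of code of your own. Each camera call takes 0.05 s, during which the arm holds its last target.

## Task

The sample plate is already in the block of the small thermal cycler. Press its lid gently down until the catch snaps, then turn the round knob on the lid clockwise until you feel its slip clutch click and stop there: one click is enough, and more than three wears the clutch. Leave the lid caught and clamped, let go, and leave everything else on the bench as it stands.

Things in the scene. Friction and masses are not known exactly. Their poses are not given: they have to be found in the camera images.
- cycler: Small white bench machine, 260 deep (x) x 160 wide (y), deck 100 high, too heavy to move. Origin: centre of its underside; its front (sloping grey panel with display and keys) faces its own -x, towards the robot. Behind the panel is the lid, hinged at the machine's back.
- lid_angle (a joint): Hinge angle of the lid: 0 shut, up to 1.3 open; it starts part open and stays where it is left. Closing takes about 2 N at the front; below 0.13 rad its hook meets a spring catch that needs about 10 N there and snaps just before the end; then the lid is on a hard stop at 0. Caught, it cannot be lifted; when clamped it rises to about 0.006.
- lid: The lid's white shell, 144 x 152 x 43, open below; its flat top lies 45 above the hinge axis. Origin on the hinge axis, x to the machine's back, z upward out of the lid when shut. Pressing it with more than 30 N would strain it.
- lid_push (a point): Bare place to press on the lid's flat top, mid width, 14 behind its front edge. In the lid's frame: 138 ahead (-x) of the hinge axis and 45 above it.
- lid_hinge (a point): Middle of the hinge axis, which runs along the machine's y, 102 above its underside and 100 behind its origin. The lid's front swings up about it.
- knob_top (a point): Centre of the top of the clamp knob: a black ribbed round cylinder, 52 in diameter and 28 tall, standing up from 4 above the lid's flat top on a flat grey boss, 80 ahead of the hinge. The point tilts with the lid but does not turn with the knob.
- clutch (a joint): The clicks, as an ear would count them: clockwise slip of the knob past its screw, 0 at first, 0.26 rad a click (24 a turn; first over at 0.2). First the screw turns along against 0.33 N m, 5 mm of pad per rad, for an unseen distance (up to 0.4 of a turn). Pad on plate, the torque rises within 0.15 rad to 0.6 N m; then the clutch slips, 0.6 falling to 0.1 in each click. Stays where left.
- sample_plate: Sample plate of 24 capped wells, 62 x 44 x 18, lying loose in the machine's block below the lid; origin centre of its underside. The tightened pad bears on its caps with about 50 N.
- tube_rack: Green rack of small tubes, 100 x 200 x 56, loose bystander, to be left alone. Origin centre of underside.
- microplate: Flat clear plate of 96 wells, 128 x 86 x 15, loose bystander, to be left alone. Origin centre of underside.
- timer: Yellow-green timer standing upright close to the machine's side, 22 x 66 x 66, bystander. Origin centre of underside.
- tip_box: Dark blue box of pipette tips close to the machine's other side, 122 x 85 x 60, bystander. Origin centre of underside.
- salt_jar: Small white jar with a blue cap, 42 across, 62 tall, loose bystander. Origin centre of underside.
- tube_stand: One small capped tube upright in a round white foot, foot 48 across, 95 tall, loose bystander. Origin centre of underside.

How it is judged:
By the outcome, as a careful person would: the job done as asked, in the order asked, and still so for the second after the job is handed in, with the robot touching nothing.
It also fails if it takes over 61 s, if anything falls off the work surface, if the arm or the gripper's body presses on something with over 40 N, if the wrist force passes 120 N, or if a joint passes its speed limit or range.

## Working session

There is one attempt and no reset: what is moved stays moved. The work goes in short steps, Python scripts to look and compute and a tool call to move; the robot and the scene stay as the last step left them, time stands still between calls to the robot, and variables do not carry over. Pictures are saved under pics/ and viewed, and the job is handed in when it is done.

Besides the shell and the picture viewer there is one more tool, called after "Emit:" as name(argument=value, ...), one argument or row to a line, values as JSON. step_arm: Moves the arm, as the interface text tells. Its arguments: {"type":"object","properties":{"commands":{"type":"array"},"grip":{"type":"number"},"force":{"type":"number"}},"required":["commands"]}

```bash
ls; mkdir -p pics; python3 - <<'E'
from rig import arm
import cv2
s=arm.observe();print(s)
for n in("scene","top","wrist"):
    c=arm.read_camera(n);cv2.imwrite(f"pics/{n}0.png",c["color"]);print(n,c["camera_matrix"].tolist(),c["R"].tolist(),c["t"])
    import numpy as np;np.savez(f"pics/{n}0.npz",**c)
E
```

```text
pics
{'time_s': 0.0, 'qpos': array([ 1.17282461,  0.69000551, -0.19450978,  1.56632827,  0.15731648,
        0.90248047, -0.2151185 ]), 'joint_velocities': array([-0.00031754, -0.00151226,  0.00178724,  0.00077456,  0.00022056,
       -0.00105829,  0.00037797]), 'joint_efforts': array([ 2.45454485e-04, -5.27561152e+01, -1.26670003e+00, -1.53427595e+01,
       -5.25733782e-02,  6.36890967e-03,  1.71473575e-04]), 'position': array([ 0.26124056, -0.56709927,  0.23790069]), 'tcp_rot': array([ 3.14144991e+00,  1.82293776e-03, -1.13895380e+00]), 'force': array([ 0.44992628, -0.1483973 , -0.3672688 ]), 'ft_torque': array([-0.0140759 , -0.00663331, -0.03404576]), 'opening': 0.08826352498046769}
scene [[425.9164837970373, 0.0, 252.95737651864533], [0.0, 425.9164837970373, 191.53373720583286], [0.0, 0.0, 1.0]] [[-0.5594496848368774, 0.8287801180298413, 0.011813809477080413], [0.517658665394717, 0.36049454401668185, -0.7759337535356772], [-0.6473372816991767, -0.427980373022697, -0.6307037688405502]] [ 0.26165635 -0.14176854  1.67668699]
top [[414.9798646917958, 0.0, 258.8536037630862], [0.0, 414.9798646917958, 187.1233928115215], [0.0, 0.0, 1.0]] [[-0.021368644959138143, -0.9997613766805205, 0.004535494513401727], [-0.9774451010571831, 0.019937863498250732, -0.2102464173736103], [0.2101058196050826, -0.008925877939783696, -0.9776379049888977]] [-0.00334474  0.51539694  1.26213362]
wrist [[338.4327725409553, 0.0, 257.522180672318], [0.0, 338.4327725409553, 189.74221914526163], [0.0, 0.0, 1.0]] [[0.41918838302522576, -0.9078967270180842, -0.0021523490769876537], [-0.8776166672370826, -0.40581256419351164, 0.2551571048008752], [-0.23252975062209658, -0.10506995675520012, -0.9668972123566645]] [-0.62447706 -0.03479316  0.38978567]
```

View pics/scene0.png

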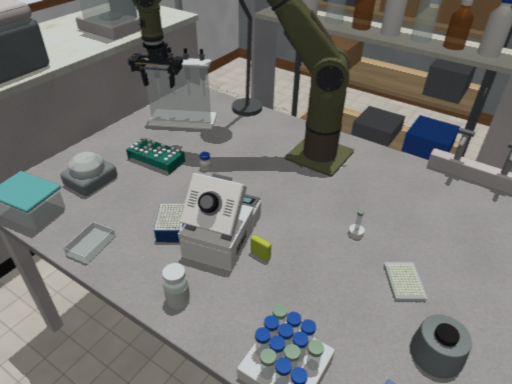

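View pics/top0.png

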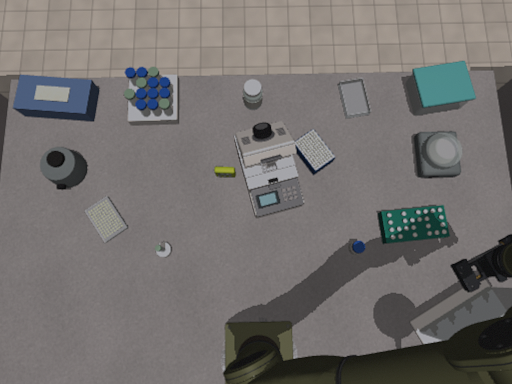

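The scene view shows the cycler at about (222,225) with its lid well open. In the top view the panel is at about (275,197), the knob at (262,131), the timer at (225,170) and the tip box at (315,150). I'll crop and measure next.

```bash
cat > h.py <<'E'
import numpy as np,cv2
def cloud(c):
    K=c["camera_matrix"];z=c["range_z"];v,u=np.mgrid[:z.shape[0],:z.shape[1]]
    p=np.stack([(u-K[0,2])/K[0,0]*z,(v-K[1,2])/K[1,1]*z,z],-1)
    P=(p-c["t"])@c["R"]; P[z==0]=np.nan
    return P
def proj(c,X):
    q=np.asarray(X)@c["R"].T+c["t"];K=c["camera_matrix"];w=q@K.T;return w[...,:2]/w[...,2:]
E
python3 - <<'E'
from h import *
t=dict(np.load("pics/top0.npz"));s=dict(np.load("pics/scene0.npz"))
cv2.imwrite("pics/topc.png",cv2.resize(t["color"][110:230,200:350],None,fx=5,fy=5,interpolation=cv2.INTER_CUBIC))
cv2.imwrite("pics/scc.png",cv2.resize(s["color"][150:280,140:300],None,fx=4.5,fy=4.5,interpolation=cv2.INTER_CUBIC))
P=cloud(t)
for v in range(115,225,6): print(v,[ "%.3f,%.3f,%.3f"%tuple(P[v,u]) for u in range(230,320,12)])
E
```

```text
115 ['0.782,0.079,0.000', '0.780,0.038,0.004', '0.781,-0.003,-0.001', '0.781,-0.045,-0.002', '0.779,-0.086,0.001', '0.779,-0.127,-0.003', '0.776,-0.168,0.004', '0.778,-0.210,-0.002']
121 ['0.760,0.079,0.002', '0.761,0.038,-0.002', '0.759,-0.003,-0.000', '0.759,-0.044,-0.001', '0.756,-0.085,0.003', '0.758,-0.127,-0.003', '0.756,-0.168,-0.002', '0.756,-0.209,-0.002']
127 ['0.737,0.079,0.004', '0.739,0.039,-0.002', '0.660,-0.002,0.207', '0.654,-0.037,0.222', '0.675,-0.074,0.165', '0.735,-0.126,-0.002', '0.734,-0.167,-0.001', '0.734,-0.208,-0.001']
133 ['0.717,0.079,0.001', '0.663,0.034,0.151', '0.640,-0.002,0.214', '0.635,-0.036,0.225', '0.645,-0.072,0.194', '0.715,-0.125,-0.004', '0.711,-0.165,0.003', '0.690,-0.197,0.062']
139 ['0.696,0.080,0.000', '0.633,0.033,0.183', '0.627,-0.002,0.198', '0.622,-0.036,0.212', '0.619,-0.070,0.218', '0.614,-0.103,0.231', '0.673,-0.158,0.054', '0.673,-0.198,0.051']
145 ['0.674,0.080,0.003', '0.608,0.033,0.205', '0.602,-0.001,0.219', '0.598,-0.035,0.228', '0.595,-0.068,0.238', '0.597,-0.102,0.230', '0.651,-0.157,0.059', '0.652,-0.196,0.054']
151 ['0.654
[... 1622 characters left out ...]
002', '0.468,0.042,-0.001', '0.455,0.002,0.075', '0.454,-0.035,0.077', '0.452,-0.072,0.080', '0.453,-0.109,0.072', '0.464,-0.155,0.000', '0.464,-0.195,-0.003']
211 ['0.449,0.081,0.002', '0.448,0.042,-0.001', '0.438,0.003,0.062', '0.435,-0.034,0.075', '0.440,-0.073,0.040', '0.445,-0.114,0.003', '0.443,-0.153,0.006', '0.443,-0.193,0.004']
217 ['0.429,0.081,0.005', '0.428,0.042,0.003', '0.427,0.003,0.003', '0.427,-0.036,-0.003', '0.426,-0.075,0.001', '0.425,-0.114,0.003', '0.425,-0.153,-0.000', '0.424,-0.192,0.001']
223 ['0.410,0.082,-0.001', '0.409,0.043,-0.000', '0.408,0.004,-0.000', '0.407,-0.035,0.002', '0.406,-0.074,0.003', '0.405,-0.113,0.004', '0.405,-0.152,-0.002', '0.404,-0.191,0.000']
```

View pics/topc.png

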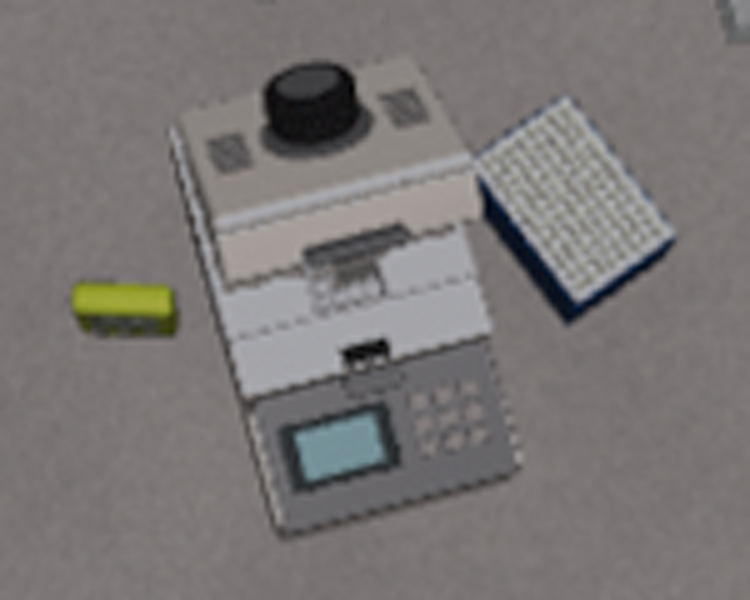

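View pics/scc.png

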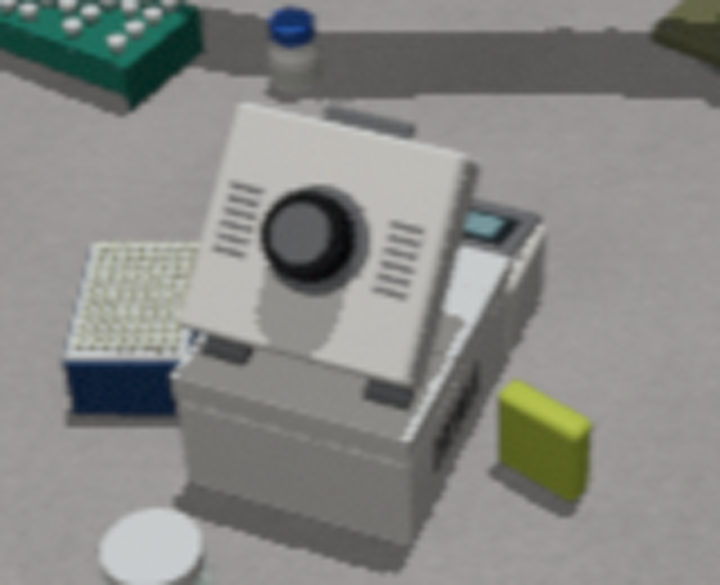

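```bash
cat > fit.py <<'E'
from h import *
from scipy.optimize import least_squares
def lidw(p,q):
    x,y,yaw,a=p[:4];q=np.asarray(q,float)
    # open: front (-x) goes up: rotation about +y by +a sends -x to +z
    c,s=np.cos(a),np.sin(a)
    m=np.stack([c*q[...,0]+s*q[...,2]+.1,q[...,1],-s*q[...,0]+c*q[...,2]+.102],-1)
    return mach(p,m)
def mach(p,m):
    x,y,yaw=p[:3];c,s=np.cos(yaw),np.sin(yaw);m=np.asarray(m,float)
    return np.stack([x+c*m[...,0]-s*m[...,1],y+s*m[...,0]+c*m[...,1],m[...,2]],-1)
E
python3 - <<'E'
from fit import *
t=dict(np.load("pics/top0.npz"));s=dict(np.load("pics/scene0.npz"))
T=lambda u,v:(t,200+(u-2)/5,110+(v-2)/5);S=lambda u,v:(s,140+(u-2)/4.5,150+(v-2)/4.5)
L=[(lidw,(-.152,.076,.045),T(218,222)),(lidw,(-.152,-.076,.045),T(475,158)),(lidw,(-.152,.076,.002),T(228,288)),(lidw,(-.152,-.076,.002),T(480,218)),
(lidw,(-.08,0,.077),T(315,77)),(lidw,(-.08,0,.077),S(300,235)),
(lidw,(-.152,-.076,.045),S(240,103)),(lidw,(-.152,.076,.045),S(474,155)),(lidw,(-.008,-.076,.045),S(180,320)),(lidw,(-.008,.076,.045),S(410,385)),
(mach,(.13,-.08,.1),S(175,378)),(mach,(.13,.08,.1),S(405,440)),(mach,(.13,.08,0),S(410,543)),(mach,(.13,-.08,0),S(188,497)),(mach,(-.13,.08,0),T(285,538))]
r=lambda p:np.concatenate([proj(c,f(p,np.array(q)))-[u,v] for f,q,(c,u,v) in L])
o=least_squares(r,[.54,-.05,.25,.7],loss="soft_l1");p=o.x
print(p,np.degrees(p[2:]));print(np.round(r(p).reshape(-1,2),1).tolist())
for a in(p[3],.13,0):
  pp=[*p[:3],a];print(a,"push",lidw(pp,(-.138,0,.045)),"knob",lidw(pp,(-.08,0,.077)))
print("hinge",lidw(p,(0,0,0)))
# plane fit to lid depth
for c in(t,s):
  P=cloud(c);g=np.array([lidw(p,(x,y,.045)) for x in np.linspace(-.145,-.02,25) for y in np.linspace(-.07,.07,25) if abs(y)>.04])
  uv=np.round(proj(c,g)).astype(int);d=P[uv[:,1],uv[:,0]];n=lidw(p,(0,0,1))-lidw(p,(0,0,0));print("plane resid",np.nanmedian((d-g)@n),n)
  k=lidw(p,np.array([(-.08+.012*np.cos(f),.012*np.sin(f),.077) for f in np.linspace(0,6,20)]));uv=np.round(proj(c,k)).astype(int);print("knob resid",np.nanmedian((P[uv[:,1],uv[:,0]]-k)@n))
E
```

```text
[ 0.56734468 -0.04623564  0.25816267  0.75807223] [14.79163151 43.43433926]
[[-1.3, 0.8], [-0.2, -0.8], [-0.1, 0.5], [0.9, 0.3], [-1.8, 1.6], [0.3, -0.3], [-1.1, -0.6], [-1.7, -0.5], [-1.5, 1.6], [-1.0, 0.6], [-1.1, -0.0], [1.1, 0.5], [0.8, 1.9], [-0.5, -2.2], [-0.9, 1.8]]
0.7580722285720374 push [ 0.59705444 -0.03839063  0.22955548] knob [ 0.65904778 -0.02202097  0.21291636]
0.13 push [ 0.53737006 -0.0541506   0.1645098 ] knob [ 0.59698561 -0.0384088   0.188721  ]
0 push [ 0.53060397 -0.05593722  0.147     ] knob [ 0.58668189 -0.04112955  0.179     ]
hinge [ 0.66403075 -0.02070519  0.102     ]
plane resid 0.0008686378113041458 [0.66473881 0.17552771 0.72616275]
knob resid 0.001531087907383877
plane resid 0.002139347326749263 [0.66473881 0.17552771 0.72616275]
knob resid 0.002331140078842879
```

The fit is good to about 2 mm and both depth cameras agree with it. I'll shut the fingers and move over the lid's front.

Emit:
step_arm(
  commands=[
    [0.01,0.016,0.035,0,0,0],
    [0.02,0.032,0.015,0,0,0],
    [0.022,0.035,0,0,0,0],
    [0.022,0.035,0,0,0,0],
    [0.022,0.035,0,0,0,0],
  ],
  grip=0,
  force=20,
)

```text
time_s: 0.57
position: [0.3496, -0.418, 0.2865]
tcp_rot: [3.135, 0.002, -1.162]
force: [1.3, -0.3, 0.2]
opening: 0.0569
```

Emit:
step_arm(
  commands=[
    [0.022,0.035,0,0,0,-2],
    [0.022,0.035,0,0,0,-2],
    [0.022,0.035,0,0,0,-2],
    [0.022,0.035,0,0,0,-2],
    [0.022,0.035,0,0,0,-2],
  ],
)

```text
time_s: 0.98
position: [0.4587, -0.2396, 0.2865]
tcp_rot: [3.134, 0.002, -1.346]
force: [0.5, -0.0, -0.4]
opening: 0.0236
```

Emit:
step_arm(
  commands=[
    [0.022,0.033,0,0,0,1],
    [0.022,0.033,0,0,0,1],
    [0.022,0.033,0,0,0,0],
    [0.022,0.033,0,0,0,0],
    [0.022,0.033,0,0,0,0],
  ],
)

```text
time_s: 1.4
position: [0.5713, -0.0649, 0.2861]
tcp_rot: [3.132, 0.002, -1.31]
force: [1.5, -0.0, 0.7]
opening: 0.0006
```

Emit:
step_arm(
  commands=[
    [0.016,0.025,0,0,0,0],
    [0.009,0.014,0,0,0,0],
    [0,0,0,0,0,0],
  ],
)

```text
time_s: 1.65
position: [0.6007, -0.0109, 0.2851]
tcp_rot: [3.136, 0.009, -1.295]
force: [0.9, -0.1, 0.4]
opening: 0.0004
```

```bash
python3 - <<'E'
from rig import arm
import cv2
s=arm.observe();print(s["qpos"],s["position"],s["tcp_rot"],s["force"],s["ft_torque"],s["opening"])
c=arm.read_camera("scene");cv2.imwrite("pics/s1.png",cv2.resize(c["color"][100:280,140:340],None,fx=3.5,fy=3.2))
E
```

```text
[ 0.03221407  0.60704768 -0.1508414   1.57709262  0.09401151  0.97231441
 -1.44044576] [ 0.60073376 -0.01093258  0.28505886] [ 3.13577834  0.00941151 -1.29480919] [ 0.8892929  -0.05030819  0.40317585] [-0.00693196  0.00345187 -0.0146025 ] 0.0004211435294570941
```

View pics/s1.png

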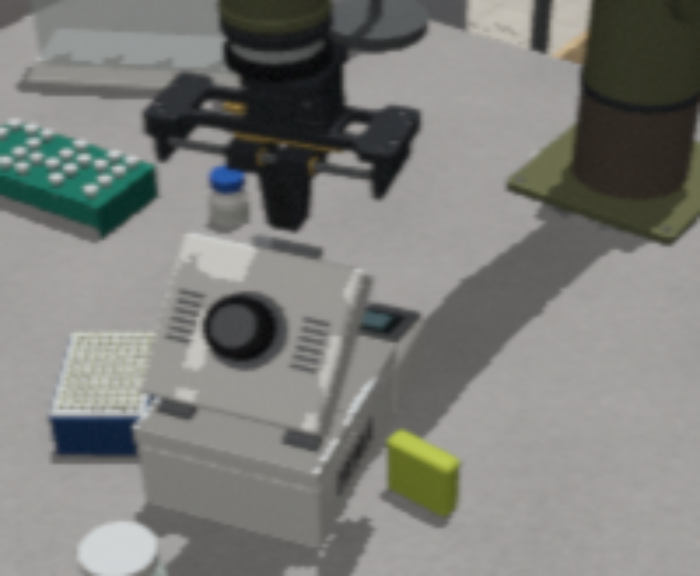

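The fingertips are above the lid's front and the lid has not been touched. The arm overshot in y, so I'll correct that and lower.

Emit:
step_arm(
  commands=[
    [0.0,-0.02,-0.01,0,0,0],
    [0.0,-0.005,-0.015,0,0,0],
    [0,0,0,0,0,0],
  ],
)

```text
time_s: 1.95
position: [0.5977, -0.0419, 0.2593]
tcp_rot: [3.132, 0.006, -1.297]
force: [-0.2, 0.9, -0.3]
opening: 0.0003
```

Emit:
step_arm(
  commands=[
    [0.0,0.002,-0.01,0,0,0],
    [0.0,0.001,-0.01,0,0,0],
  ],
)

```text
time_s: 2.12
position: [0.5973, -0.0431, 0.2402]
tcp_rot: [3.133, 0.003, -1.303]
force: [0.7, 0.3, 0.9]
opening: 0.0005
```

Emit:
step_arm(
  commands=[
    [-0.006,-0.001,-0.006,0,0,0],
    [-0.008,-0.002,-0.007,0,0,0],
  ],
)

```text
time_s: 2.28
position: [0.5799, -0.0475, 0.2277]
tcp_rot: [3.127, 0.003, -1.305]
force: [-3.1, 0.3, 4.4]
opening: 0.0005
```

Emit:
step_arm(
  commands=[
    [-0.007,-0.002,-0.007,0,0,0],
    [-0.006,-0.002,-0.007,0,0,0],
  ],
)

```text
time_s: 2.45
position: [0.5639, -0.0516, 0.2136]
tcp_rot: [3.124, 0.004, -1.306]
force: [-0.5, 1.4, 1.8]
opening: 0.0001
```

Emit:
step_arm(
  commands=[
    [-0.004,0,-0.007,0,0,0],
    [-0.004,0.0,-0.007,0,0,0],
    [-0.004,0,-0.007,0,0,0],
  ],
)

```text
time_s: 2.7
position: [0.5497, -0.0529, 0.1914]
tcp_rot: [3.123, 0.003, -1.307]
force: [0.1, -0.4, -0.0]
opening: 0.0003
```

Emit:
step_arm(
  commands=[
    [-0.003,0,-0.006,0,0,0],
    [-0.003,-0.001,-0.006,0,0,0],
  ],
)

```text
time_s: 2.87
position: [0.5432, -0.0537, 0.178]
tcp_rot: [3.123, 0.003, -1.307]
force: [-0.4, 0.4, 1.1]
opening: 0.0002
```

Emit:
step_arm(
  commands=[
    [-0.002,0,-0.005,0,0,0],
    [-0.002,0,-0.005,0,0,0],
  ],
)

```text
time_s: 3.03
position: [0.5389, -0.0537, 0.1666]
tcp_rot: [3.123, 0.003, -1.307]
force: [-0.4, -1.1, 1.1]
opening: 0.0002
```

Emit:
step_arm(
  commands=[
    [-0.001,0,-0.004,0,0,0],
    [-0.001,0,-0.004,0,0,0],
  ],
)

```text
time_s: 3.2
position: [0.5354, -0.0546, 0.1579]
tcp_rot: [3.12, 0.002, -1.308]
force: [-2.7, -0.9, 7.2]
opening: 0.0005
```

Emit:
step_arm(
  commands=[
    [-0.001,0,-0.003,0,0,0],
  ],
)

```text
time_s: 3.28
position: [0.5343, -0.0549, 0.1549]
tcp_rot: [3.12, 0.002, -1.308]
force: [-1.4, -1.4, 8.1]
opening: 0.0005
```

Emit:
step_arm(
  commands=[
    [-0.001,0,-0.003,0,0,0],
  ],
)

```text
time_s: 3.37
position: [0.5333, -0.0551, 0.1521]
tcp_rot: [3.12, 0.002, -1.308]
force: [-2.0, -0.6, 6.2]
opening: 0.0006
```

Emit:
step_arm(
  commands=[
    [0,0,-0.002,0,0,0],
  ],
)

```text
time_s: 3.45
position: [0.5331, -0.0552, 0.1498]
tcp_rot: [3.12, 0.002, -1.309]
force: [-1.3, -1.4, 2.3]
opening: 0.0005
```

Emit:
step_arm(
  commands=[
    [0,0,-0.0015,0,0,0],
  ],
)

```text
time_s: 3.53
position: [0.5333, -0.055, 0.1481]
tcp_rot: [3.121, 0.002, -1.308]
force: [-0.1, -1.1, -0.6]
opening: 0.0006
```

Emit:
step_arm(
  commands=[
    [0,0,-0.001,0,0,0],
  ],
)

```text
time_s: 3.62
position: [0.5332, -0.055, 0.1468]
tcp_rot: [3.12, 0.002, -1.308]
force: [-2.9, -2.3, 6.9]
opening: 0.0006
```

Emit:
step_arm(
  commands=[
    [0,0,-0.001,0,0,0],
  ],
)

```text
time_s: 3.7
position: [0.533, -0.055, 0.146]
tcp_rot: [3.12, 0.002, -1.308]
force: [-3.7, -0.4, 10.4]
opening: 0.0008
```

Emit:
step_arm(
  commands=[
    [0,0,0.0,0,0,0],
  ],
)

```text
time_s: 3.78
position: [0.5331, -0.055, 0.1463]
tcp_rot: [3.12, 0.002, -1.308]
force: [-1.4, -0.5, 5.3]
opening: 0.0002
```

Emit:
step_arm(
  commands=[
    [0,0,-0.002,0,0,0],
  ],
)

```text
time_s: 3.87
position: [0.5328, -0.0551, 0.1451]
tcp_rot: [3.119, 0.001, -1.309]
force: [-5.1, 0.1, 17.0]
opening: 0.0006
```

Emit:
step_arm(
  commands=[
    [0,0,0.01,0,0,0],
    [0,0,0.03,0,0,0],
    [0,0,0.03,0,0,0],
    [0,0,0.03,0,0,7],
    [0,0,0.0,0,0,7],
  ],
)

```text
time_s: 4.28
position: [0.5327, -0.0539, 0.2472]
tcp_rot: [3.116, 0.0, -1.057]
force: [0.9, -0.7, 0.5]
opening: 0.0004
```

```bash
python3 - <<'E'
from rig import arm
import cv2,numpy as np
s=arm.observe();print(s["qpos"],s["position"],s["tcp_rot"],s["force"],s["ft_torque"],s["opening"])
for n in("scene","wrist","top"):
    c=arm.read_camera(n);np.savez(f"pics/{n}2.npz",**c);cv2.imwrite(f"pics/{n}2.png",c["color"])
    if n=="scene": cv2.imwrite("pics/s2.png",cv2.resize(c["color"][120:280,140:320],None,fx=4,fy=3.6,interpolation=cv2.INTER_CUBIC))
E
```

```text
[ 0.14112855  0.57099867 -0.21604322  1.80604352  0.17694388  0.80578022
 -1.22416894] [ 0.53272919 -0.05393611  0.24722848] [ 3.11641137e+00  2.59392527e-04 -1.05673595e+00] [ 0.90610396 -0.73246882  0.47140661] [ 0.0082753  -0.06514813  0.0595969 ] 0.0003601008538494373
```

View pics/s2.png

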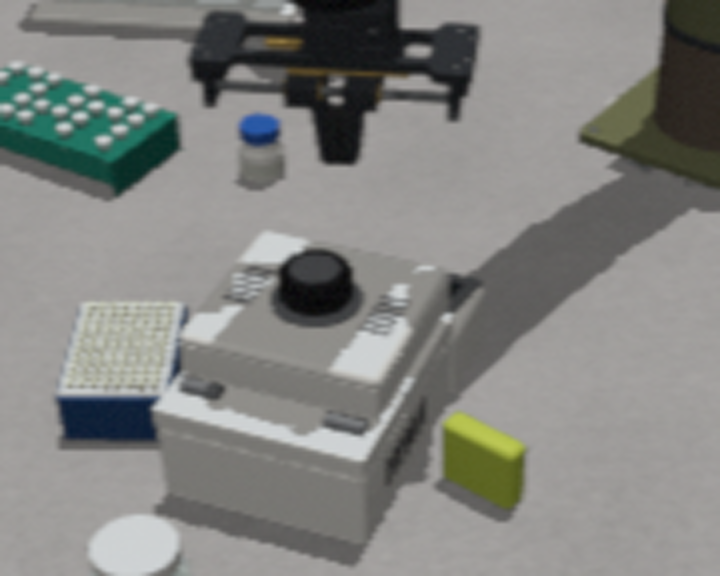

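View pics/wrist2.png

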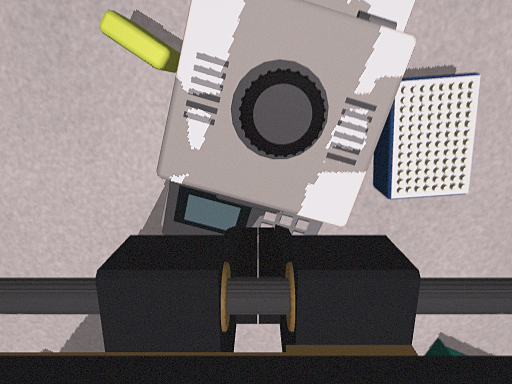

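The lid is shut. In the wrist view the knob's grey top disc is centred at about (282,113), and the timer and tip box are where they were. Next I'll measure the knob's centre and the lid height.

```bash
python3 - <<'E'
from fit import *
p=[.56734,-.04624,.25816,0.]
for n in("scene","wrist","top"):
    c=dict(np.load(f"pics/{n}2.npz"));P=cloud(c)
    k=lidw(p,(-.08,0,.077));print(n,"pred knob px",proj(c,k),"pred",k)
    m=(np.hypot(P[...,0]-k[0],P[...,1]-k[1])<.045)&(P[...,2]>.172)&(P[...,2]<.19)
    q=P[m];print("knob pts",m.sum(),"circle",cv2.minEnclosingCircle(np.float32(q[:,:2])),"med z",np.median(q[:,2]),"mean",q.mean(0))
    for lo,hi in((-.145,-.12),(-.035,-.015)):
      g=lidw(p,np.array([(x,y,.045) for x in np.linspace(lo,hi,8) for y in np.linspace(-.06,.06,20)]));uv=np.round(proj(c,g)).astype(int)
      ok=(uv[:,0]>=0)&(uv[:,0]<512)&(uv[:,1]>=0)&(uv[:,1]<384);d=P[uv[ok,1],uv[ok,0]];print("lid z",lo,np.nanmedian(d[:,2]))
E
```

```text
scene pred knob px [218.03089819 194.44354584] pred [ 0.58667723 -0.04113396  0.179     ]
knob pts 207 circle ((0.5871776938438416, -0.040565650910139084), 0.02835840731859207) med z 0.17971782932463215 mean [ 0.59085685 -0.03841905  0.17929821]
lid z -0.145 0.14840813972271905
lid z -0.035 0.14780661007457746
wrist pred knob px [283.89189658 117.94815369] pred [ 0.58667723 -0.04113396  0.179     ]
knob pts 5808 circle ((0.5882091522216797, -0.03886156901717186), 0.02712908945977688) med z 0.17944197170742726 mean [ 0.58909434 -0.03826827  0.17935647]
lid z -0.145 0.14678336856189012
lid z -0.035 0.14729782028035648
top pred knob px [267.7836404  154.04817059] pred [ 0.58667723 -0.04113396  0.179     ]
knob pts 0 circle ((0.0, 0.0), 0.0) med z nan mean [nan nan nan]
lid z -0.145 0.3548262701390457
lid z -0.035 0.6043354496193739
  return _methods._mean(a, axis=axis, dtype=dtype,
  ret = ret.dtype.type(ret / rcount)
<stdin>:7: RuntimeWarning: Mean of empty slice.
  ret = um.true_divide(
```

Emit:
step_arm(
  commands=[
    [0.02,0.005,0,0,0,7.1],
    [0.02,0.005,0,0,0,7.1],
    [0.01,0.003,0,0,0,7.1],
    [0,0,0,0,0,7.1],
    [0,0,0,0,0,7.1],
  ],
  grip=1,
)

```text
time_s: 4.85
position: [0.5773, -0.041, 0.2354]
tcp_rot: [3.1, 0.014, -0.444]
force: [0.2, 0.4, 0.4]
opening: 0.0318
```

Emit:
step_arm(
  commands=[
    [0,0,0,0,0,7.1],
    [0,0,0,0,0,7.1],
    [0,0,0,0,0,7.1],
    [0,0,0,0,0,7.1],
    [0,0,0,0,0,7.1],
  ],
)

```text
time_s: 5.27
position: [0.5736, -0.0401, 0.2262]
tcp_rot: [3.101, 0.029, 0.181]
force: [-0.1, 0.1, 0.4]
opening: 0.0651
```

Emit:
step_arm(
  commands=[
    [0,0,0,0,0,7.1],
    [0,0,0,0,0,7.1],
    [0,0,0,0,0,7.1],
    [0,0,0,0,0,7.1],
    [0,0,0,0,0,7.1],
  ],
)

```text
time_s: 5.68
position: [0.5688, -0.0398, 0.2171]
tcp_rot: [3.111, 0.041, 0.806]
force: [0.6, 0.6, 0.0]
opening: 0.0883
```

Emit:
step_arm(
  commands=[
    [0,0,0,0,0,7.1],
    [0,0,0,0,0,7.1],
    [0,0,0,0,0,7.1],
    [0,0,0,0,0,7.1],
    [0,0,0,0,0,7.1],
  ],
)

```text
time_s: 6.1
position: [0.5637, -0.0396, 0.2081]
tcp_rot: [3.128, 0.044, 1.432]
force: [-0.0, 0.9, 0.0]
opening: 0.0881
```

```bash
python3 - <<'E'
from rig import arm
s=arm.observe();print(s["qpos"],s["position"],s["tcp_rot"],s["ft_torque"],s["opening"])
E
```

```text
[ 0.44146883  0.76760227 -0.85193033  1.77389633  0.75469304  0.960773
  0.68863065] [ 0.56365462 -0.0395589   0.20808114] [3.12761127 0.04432759 1.43165224] [ 0.09865822 -0.12600324  0.00658813] 0.08813030912370207
```

Emit:
step_arm(
  commands=[
    [0.008,0,0.008,1,0.2,6.5],
    [0.008,0,0.008,1,0.2,6.5],
    [0.006,0,0.007,1,0.1,6.5],
    [0.003,0,0.003,0.3,0,6.5],
    [0,0,0,0,0,0],
  ],
)

```text
time_s: 6.52
position: [0.5835, -0.0394, 0.2253]
tcp_rot: [-3.132, -0.022, 1.899]
force: [0.2, 0.7, -0.4]
opening: 0.0882
```

```bash
cat > st.py <<'E'
from rig import arm
import numpy as np
from scipy.spatial.transform import Rotation as R
s=arm.observe();r=R.from_euler("xyz",s["tcp_rot"]);z=r.apply([0,0,1])
print("q",s["qpos"].round(2),"pos",s["position"].round(4),"yaw",s["tcp_rot"][2].round(3),"tiltfix deg wx,wy",np.degrees([-z[1],z[0]]).round(2),"F",s["force"].round(1),"T",s["ft_torque"].round(3),"tau7",s["joint_efforts"][6].round(3),"open",round(s["opening"],4),"to knob",(np.array([.588,-.040])-s["position"][:2]).round(4), "v",s["joint_velocities"].round(2))
E
python3 st.py
```

```text
q [ 0.53  0.84 -1.01  1.67  0.76  1.1   1.19] pos [ 0.5835 -0.0394  0.2253] yaw 1.899 tiltfix deg wx,wy [-1.   -0.92] F [ 0.2  0.7 -0.4] T [ 0.084 -0.138  0.036] tau7 1.087 open 0.0882 to knob [ 0.0045 -0.0006] v [-0.01  0.02  0.03  0.02 -0.02 -0.02 -0.12]
```

Emit:
step_arm(
  commands=[
    [0.005,-0.001,-0.005,-1,-0.9,0],
    [0.001,0,-0.01,0,0,0],
    [0,0,-0.01,0,0,0],
    [0,0,0,0,0,0],
  ],
)

```text
time_s: 6.85
position: [0.5866, -0.0405, 0.1933]
tcp_rot: [-3.133, -0.004, 1.882]
force: [-0.2, -0.9, -0.4]
opening: 0.0879
```

```bash
python3 st.py;python3 - <<'E'
from rig import arm
import cv2,numpy as np
c=arm.read_camera("wrist");cv2.imwrite("pics/w3.png",c["color"])
E
```

```text
q [ 0.5   0.87 -0.97  1.7   0.81  1.04  1.13] pos [ 0.5866 -0.0405  0.1933] yaw 1.882 tiltfix deg wx,wy [-0.07 -0.56] F [-0.2 -0.9 -0.4] T [ 0.083 -0.124 -0.012] tau7 -0.086 open 0.0879 to knob [0.0014 0.0005] v [-0.    0.    0.   -0.   -0.01  0.01 -0.02]
```

View pics/w3.png

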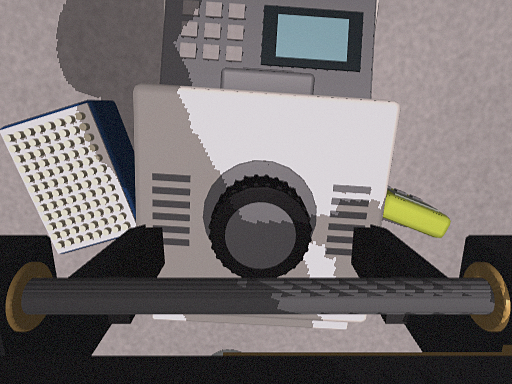

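The open fingers straddle the knob: its centre is at about (260,235) and the finger tips are at about x = 163 and 352. I'll go down now.

Emit:
step_arm(
  commands=[
    [0.0015,0.0005,-0.01,0,-0.4,0],
    [0,0,-0.01,0,0,0],
    [0,0,-0.01,0,0,0],
    [0,0,-0.003,0,0,0],
  ],
)

```text
time_s: 7.23
position: [0.5881, -0.0395, 0.1581]
tcp_rot: [-3.141, -0.002, 1.88]
force: [-0.2, 0.2, -0.1]
opening: 0.0879
```

```bash
python3 st.py
```

```text
q [ 0.49  0.91 -0.94  1.73  0.87  0.98  1.09] pos [ 0.5881 -0.0395  0.1581] yaw 1.88 tiltfix deg wx,wy [-0.09 -0.09] F [-0.2  0.2 -0.1] T [ 0.047 -0.063  0.017] tau7 -0.023 open 0.0879 to knob [-0.0001 -0.0005] v [-0.02  0.04  0.03  0.03  0.06 -0.06 -0.05]
```

Emit:
step_arm(
  commands=[
    [0,0,0,0,0,0],
    [0,0,0,0,0,0],
    [0,0,0,0,0,0],
    [0,0,0,0,0,0],
    [0,0,0,0,0,0],
  ],
  grip=0,
  force=45,
)

```text
time_s: 7.65
position: [0.5878, -0.0394, 0.1571]
tcp_rot: [-3.139, -0.003, 1.88]
force: [-0.4, 0.2, 0.1]
opening: 0.0568
```

Emit:
step_arm(
  commands=[
    [0,0,0,0,0,0],
    [0,0,0,0,0,0],
  ],
)

```text
time_s: 7.82
position: [0.5879, -0.0391, 0.1577]
tcp_rot: [-3.14, -0.003, 1.88]
force: [-0.2, -0.2, -2.4]
opening: 0.0511
```

```bash
python3 st.py
```

```text
q [ 0.49  0.91 -0.94  1.73  0.87  0.98  1.08] pos [ 0.5879 -0.0391  0.1577] yaw 1.88 tiltfix deg wx,wy [-0.14 -0.12] F [-0.2 -0.2 -2.4] T [ 0.064 -0.18   0.022] tau7 0.008 open 0.0511 to knob [ 0.0001 -0.0009] v [ 0. -0. -0.  0. -0. -0.  0.]
```

Emit:
step_arm(
  commands=[
    [0,0,0,0,0,-5],
    [0,0,0,0,0,-5],
  ],
)

```text
time_s: 7.98
position: [0.5878, -0.0391, 0.1577]
tcp_rot: [-3.141, -0.003, 1.703]
force: [-0.7, 1.1, -1.7]
opening: 0.0511
```

```bash
python3 st.py
```

```text
q [ 0.47  0.89 -0.9   1.73  0.84  0.95  0.93] pos [ 0.5878 -0.0391  0.1577] yaw 1.703 tiltfix deg wx,wy [-0.16 -0.08] F [-0.7  1.1 -1.7] T [ 0.045 -0.106  0.326] tau7 0.685 open 0.0511 to knob [ 0.0002 -0.0009] v [-0.1  -0.09  0.24  0.01 -0.17 -0.16 -0.9 ]
```

Emit:
step_arm(
  commands=[
    [0,0,0,0,0,-5],
    [0,0,0,0,0,-5],
  ],
)

```text
time_s: 8.15
position: [0.5878, -0.0392, 0.1577]
tcp_rot: [-3.141, -0.003, 1.522]
force: [1.0, 0.5, -1.6]
opening: 0.0513
```

```bash
python3 st.py
```

```text
q [ 0.45  0.88 -0.86  1.73  0.81  0.92  0.77] pos [ 0.5878 -0.0392  0.1577] yaw 1.522 tiltfix deg wx,wy [-0.15 -0.03] F [ 1.   0.5 -1.6] T [ 0.014 -0.192  0.299] tau7 0.641 open 0.0513 to knob [ 0.0002 -0.0008] v [-0.11 -0.09  0.26  0.01 -0.18 -0.16 -0.93]
```

Emit:
step_arm(
  commands=[
    [0,0,0,0,0,-5],
    [0,0,0,0,0,-5],
  ],
)

```text
time_s: 8.32
position: [0.5877, -0.0392, 0.1577]
tcp_rot: [-3.141, -0.002, 1.341]
force: [0.2, 0.6, -1.7]
opening: 0.0512
```

```bash
python3 st.py
```

```text
q [ 0.43  0.86 -0.81  1.74  0.78  0.9   0.62] pos [ 0.5877 -0.0392  0.1577] yaw 1.341 tiltfix deg wx,wy [-0.12  0.02] F [ 0.2  0.6 -1.7] T [-0.052 -0.14   0.322] tau7 0.627 open 0.0512 to knob [ 0.0003 -0.0008] v [-0.12 -0.09  0.27  0.01 -0.19 -0.16 -0.92]
```

Emit:
step_arm(
  commands=[
    [0,0,0,0,0,-5],
    [0,0,0,0,0,-5],
  ],
)

```text
time_s: 8.48
position: [0.5877, -0.0392, 0.1577]
tcp_rot: [3.141, -0.002, 1.161]
force: [0.8, -0.6, -2.2]
opening: 0.051
```

```bash
python3 st.py
```

```text
q [ 0.41  0.85 -0.77  1.74  0.75  0.87  0.47] pos [ 0.5877 -0.0392  0.1577] yaw 1.161 tiltfix deg wx,wy [-0.08  0.06] F [ 0.8 -0.6 -2.2] T [ 0.008 -0.122  0.343] tau7 0.614 open 0.051 to knob [ 0.0003 -0.0008] v [-0.13 -0.09  0.27  0.01 -0.2  -0.15 -0.9 ]
```

Emit:
step_arm(
  commands=[
    [0,0,0,0,0,-5],
    [0,0,0,0,0,-5],
  ],
)

```text
time_s: 8.65
position: [0.5876, -0.0392, 0.1577]
tcp_rot: [3.14, -0.001, 0.98]
force: [0.3, 0.5, -1.3]
opening: 0.051
```

```bash
python3 st.py
```

```text
q [ 0.39  0.84 -0.72  1.74  0.71  0.85  0.32] pos [ 0.5876 -0.0392  0.1577] yaw 0.98 tiltfix deg wx,wy [-0.03  0.1 ] F [ 0.3  0.5 -1.3] T [-0.036 -0.163  0.321] tau7 0.602 open 0.051 to knob [ 0.0004 -0.0008] v [-0.14 -0.08  0.28  0.01 -0.21 -0.15 -0.9 ]
```

Emit:
step_arm(
  commands=[
    [0,0,0,0,0,-5],
    [0,0,0,0,0,-5],
  ],
)

```text
time_s: 8.82
position: [0.5876, -0.0392, 0.1577]
tcp_rot: [3.14, -0.001, 0.799]
force: [0.6, 0.1, -1.0]
opening: 0.0512
```

```bash
python3 st.py
```

```text
q [ 0.36  0.82 -0.67  1.74  0.67  0.82  0.17] pos [ 0.5876 -0.0392  0.1577] yaw 0.799 tiltfix deg wx,wy [0.02 0.12] F [ 0.6  0.1 -1. ] T [-0.01  -0.103  0.306] tau7 0.589 open 0.0512 to knob [ 0.0004 -0.0008] v [-0.15 -0.07  0.28  0.01 -0.22 -0.14 -0.88]
```

Emit:
step_arm(
  commands=[
    [0,0,0,0,0,-5],
    [0,0,0,0,0,-5],
  ],
)

```text
time_s: 8.98
position: [0.5875, -0.0392, 0.1577]
tcp_rot: [3.139, -0.001, 0.619]
force: [1.1, -1.0, -1.8]
opening: 0.0512
```

```bash
python3 st.py
```

```text
q [ 0.34  0.81 -0.63  1.74  0.64  0.8   0.02] pos [ 0.5875 -0.0392  0.1577] yaw 0.619 tiltfix deg wx,wy [0.08 0.13] F [ 1.1 -1.  -1.8] T [-0.063 -0.145  0.317] tau7 0.576 open 0.0512 to knob [ 0.0005 -0.0008] v [-0.15 -0.07  0.29  0.01 -0.24 -0.14 -0.87]
```

Emit:
step_arm(
  commands=[
    [0,0,0,0,0,-5],
    [0,0,0,0,0,-5],
  ],
)

```text
time_s: 9.15
position: [0.5874, -0.0392, 0.1577]
tcp_rot: [3.139, -0.001, 0.438]
force: [-1.1, -0.4, -0.9]
opening: 0.0514
```

```bash
python3 st.py
```

```text
q [ 0.31  0.8  -0.58  1.74  0.6   0.78 -0.12] pos [ 0.5874 -0.0392  0.1577] yaw 0.438 tiltfix deg wx,wy [0.13 0.13] F [-1.1 -0.4 -0.9] T [-0.108 -0.112  0.313] tau7 0.562 open 0.0514 to knob [ 0.0006 -0.0008] v [-0.16 -0.06  0.29  0.01 -0.25 -0.13 -0.86]
```

Emit:
step_arm(
  commands=[
    [0,0,0,0,0,-5],
    [0,0,0,0,0,-5],
  ],
)

```text
time_s: 9.32
position: [0.5874, -0.0392, 0.1577]
tcp_rot: [3.138, -0.001, 0.258]
force: [0.6, 0.2, -1.8]
opening: 0.0509
```

```bash
python3 st.py
```

```text
q [ 0.29  0.79 -0.53  1.75  0.55  0.76 -0.27] pos [ 0.5874 -0.0392  0.1577] yaw 0.258 tiltfix deg wx,wy [0.18 0.12] F [ 0.6  0.2 -1.8] T [-0.072 -0.115  0.311] tau7 0.549 open 0.0509 to knob [ 0.0006 -0.0008] v [-0.16 -0.06  0.3   0.01 -0.26 -0.12 -0.84]
```

Emit:
step_arm(
  commands=[
    [0,0,0,0,0,-5],
    [0,0,0,0,0,-5],
  ],
)

```text
time_s: 9.48
position: [0.5873, -0.0392, 0.1577]
tcp_rot: [3.137, -0.001, 0.077]
force: [0.1, -0.7, -1.7]
opening: 0.0509
```

```bash
python3 st.py
```

```text
q [ 0.26  0.78 -0.48  1.75  0.51  0.74 -0.41] pos [ 0.5873 -0.0392  0.1577] yaw 0.077 tiltfix deg wx,wy [0.23 0.1 ] F [ 0.1 -0.7 -1.7] T [-0.092 -0.082  0.299] tau7 0.536 open 0.0509 to knob [ 0.0007 -0.0008] v [-0.17 -0.05  0.3   0.01 -0.27 -0.11 -0.83]
```

Emit:
step_arm(
  commands=[
    [0,0,0,0,0,-5],
    [0,0,0,0,0,-5],
  ],
)

```text
time_s: 9.65
position: [0.5872, -0.0392, 0.1577]
tcp_rot: [3.137, -0.002, -0.103]
force: [0.1, -0.0, -1.8]
opening: 0.0514
```

```bash
python3 st.py
```

```text
q [ 0.23  0.77 -0.43  1.75  0.46  0.72 -0.55] pos [ 0.5872 -0.0392  0.1577] yaw -0.103 tiltfix deg wx,wy [0.27 0.07] F [ 0.1 -0.  -1.8] T [-0.12  -0.124  0.307] tau7 0.523 open 0.0514 to knob [ 0.0008 -0.0008] v [-0.17 -0.05  0.3   0.01 -0.28 -0.1  -0.82]
```

Emit:
step_arm(
  commands=[
    [0,0,0,0,0,-5],
    [0,0,0,0,0,-5],
  ],
)

```text
time_s: 9.82
position: [0.5872, -0.0391, 0.1577]
tcp_rot: [3.137, -0.002, -0.283]
force: [0.5, -0.5, -2.8]
opening: 0.051
```

```bash
python3 st.py
```

```text
q [ 0.2   0.77 -0.38  1.75  0.41  0.71 -0.68] pos [ 0.5872 -0.0391  0.1577] yaw -0.283 tiltfix deg wx,wy [0.31 0.03] F [ 0.5 -0.5 -2.8] T [-0.088 -0.035  0.27 ] tau7 0.51 open 0.051 to knob [ 0.0008 -0.0009] v [-0.17 -0.04  0.3   0.01 -0.29 -0.09 -0.81]
```

Emit:
step_arm(
  commands=[
    [0,0,0,0,0,-5],
    [0,0,0,0,0,-5],
  ],
)

```text
time_s: 9.98
position: [0.5871, -0.0391, 0.1577]
tcp_rot: [3.136, -0.002, -0.464]
force: [0.5, -0.2, -1.5]
opening: 0.0511
```

```bash
python3 st.py
```

```text
q [ 0.17  0.76 -0.33  1.75  0.36  0.69 -0.82] pos [ 0.5871 -0.0391  0.1577] yaw -0.464 tiltfix deg wx,wy [ 0.33 -0.02] F [ 0.5 -0.2 -1.5] T [-0.05  -0.042  0.354] tau7 0.499 open 0.0511 to knob [ 0.0009 -0.0009] v [-0.17 -0.03  0.3   0.01 -0.3  -0.08 -0.8 ]
```

Emit:
step_arm(
  commands=[
    [0,0,0,0,0,-4],
    [0,0,0,0,0,-4],
  ],
)

```text
time_s: 10.15
position: [0.5871, -0.039, 0.1577]
tcp_rot: [3.136, -0.003, -0.608]
force: [-0.4, -0.2, -1.0]
opening: 0.0509
```

```bash
python3 st.py
```

```text
q [ 0.15  0.76 -0.29  1.75  0.32  0.68 -0.92] pos [ 0.5871 -0.039   0.1577] yaw -0.608 tiltfix deg wx,wy [ 0.36 -0.06] F [-0.4 -0.2 -1. ] T [-0.079 -0.021  0.392] tau7 0.318 open 0.0509 to knob [ 0.0009 -0.001 ] v [-0.14 -0.02  0.25  0.   -0.25 -0.06 -0.63]
```

The torque is starting to rise, so I'll take single small rows from here.

Emit:
step_arm(
  commands=[
    [0,0,0,0,0,-3],
  ],
)

```text
time_s: 10.23
position: [0.5871, -0.0389, 0.1578]
tcp_rot: [3.136, -0.003, -0.662]
force: [-0.5, -0.8, 1.5]
opening: 0.051
```

```bash
python3 st.py
```

```text
q [ 0.14  0.75 -0.27  1.75  0.31  0.68 -0.96] pos [ 0.5871 -0.0389  0.1578] yaw -0.662 tiltfix deg wx,wy [ 0.37 -0.06] F [-0.5 -0.8  1.5] T [-0.01   0.089  0.331] tau7 0.004 open 0.051 to knob [ 0.0009 -0.0011] v [-0.11 -0.02  0.18  0.   -0.18 -0.04 -0.46]
```

Emit:
step_arm(
  commands=[
    [0,0,0,0,0,-3],
  ],
)

```text
time_s: 10.32
position: [0.5872, -0.0388, 0.1581]
tcp_rot: [3.136, -0.004, -0.715]
force: [-0.7, -0.5, 1.6]
opening: 0.051
```

```bash
python3 st.py
```

```text
q [ 0.13  0.75 -0.25  1.75  0.29  0.68 -1.  ] pos [ 0.5872 -0.0388  0.1581] yaw -0.715 tiltfix deg wx,wy [ 0.38 -0.06] F [-0.7 -0.5  1.6] T [-0.069  0.151  0.341] tau7 0.093 open 0.051 to knob [ 0.0008 -0.0012] v [-0.11 -0.02  0.18 -0.   -0.19 -0.03 -0.47]
```

Emit:
step_arm(
  commands=[
    [0,0,0,0,0,-2],
  ],
)

```text
time_s: 10.4
position: [0.5872, -0.0387, 0.1583]
tcp_rot: [3.136, -0.004, -0.751]
force: [0.6, -1.3, -1.8]
opening: 0.0509
```

```bash
python3 st.py
```

```text
q [ 0.12  0.75 -0.24  1.75  0.28  0.67 -1.03] pos [ 0.5872 -0.0387  0.1583] yaw -0.751 tiltfix deg wx,wy [ 0.4  -0.06] F [ 0.6 -1.3 -1.8] T [-0.07  -0.044  0.384] tau7 -0.22 open 0.0509 to knob [ 0.0008 -0.0013] v [-0.07 -0.01  0.12  0.   -0.12 -0.02 -0.3 ]
```

Emit:
step_arm(
  commands=[
    [0,0,0,0,0,-3],
  ],
)

```text
time_s: 10.48
position: [0.5873, -0.0387, 0.1585]
tcp_rot: [3.136, -0.004, -0.803]
force: [1.1, -0.4, -0.9]
opening: 0.0512
```

```bash
python3 st.py
```

```text
q [ 0.12  0.75 -0.23  1.75  0.26  0.67 -1.07] pos [ 0.5873 -0.0387  0.1585] yaw -0.803 tiltfix deg wx,wy [ 0.41 -0.07] F [ 1.1 -0.4 -0.9] T [-0.106 -0.045  0.518] tau7 0.074 open 0.0512 to knob [ 0.0007 -0.0013] v [-0.11 -0.01  0.18  0.   -0.19 -0.03 -0.47]
```

Emit:
step_arm(
  commands=[
    [0,0,0,0,0,-3],
  ],
)

```text
time_s: 10.57
position: [0.5873, -0.0386, 0.1585]
tcp_rot: [3.136, -0.005, -0.856]
force: [-0.1, -1.9, -1.2]
opening: 0.0511
```

```bash
python3 st.py
```

```text
q [ 0.11  0.75 -0.21  1.75  0.25  0.67 -1.1 ] pos [ 0.5873 -0.0386  0.1585] yaw -0.856 tiltfix deg wx,wy [ 0.43 -0.08] F [-0.1 -1.9 -1.2] T [-0.086 -0.001  0.547] tau7 -0.116 open 0.0511 to knob [ 0.0007 -0.0014] v [-0.1  -0.01  0.18  0.   -0.18 -0.03 -0.45]
```

Emit:
step_arm(
  commands=[
    [0,0,0,0,0,-3],
  ],
)

```text
time_s: 10.65
position: [0.5873, -0.0386, 0.1586]
tcp_rot: [3.136, -0.005, -0.908]
force: [0.6, -0.5, -1.0]
opening: 0.0515
```

```bash
python3 st.py
```

```text
q [ 0.1   0.75 -0.2   1.75  0.23  0.67 -1.14] pos [ 0.5873 -0.0386  0.1586] yaw -0.908 tiltfix deg wx,wy [ 0.44 -0.09] F [ 0.6 -0.5 -1. ] T [-0.123  0.002  0.578] tau7 -0.127 open 0.0515 to knob [ 0.0007 -0.0014] v [-0.11 -0.01  0.18  0.   -0.19 -0.03 -0.45]
```

Emit:
step_arm(
  commands=[
    [0,0,0,0,0,-3],
  ],
)

```text
time_s: 10.73
position: [0.5873, -0.0386, 0.1586]
tcp_rot: [3.135, -0.005, -0.961]
force: [0.5, -1.4, -1.9]
opening: 0.0509
```

```bash
python3 st.py
```

```text
q [ 0.09  0.75 -0.18  1.75  0.22  0.66 -1.18] pos [ 0.5873 -0.0386  0.1586] yaw -0.961 tiltfix deg wx,wy [ 0.45 -0.11] F [ 0.5 -1.4 -1.9] T [-0.063 -0.082  0.225] tau7 0.218 open 0.0509 to knob [ 0.0007 -0.0014] v [-0.1  -0.01  0.18  0.   -0.19 -0.03 -0.46]
```

Emit:
step_arm(
  commands=[
    [0,0,0,0,0,-2],
  ],
)

```text
time_s: 10.82
position: [0.5873, -0.0385, 0.1586]
tcp_rot: [3.135, -0.006, -0.997]
force: [0.5, -1.1, -0.7]
opening: 0.0511
```

```bash
python3 st.py
```

```text
q [ 0.08  0.75 -0.17  1.75  0.21  0.66 -1.21] pos [ 0.5873 -0.0385  0.1586] yaw -0.997 tiltfix deg wx,wy [ 0.46 -0.12] F [ 0.5 -1.1 -0.7] T [-0.044 -0.041  0.057] tau7 0.129 open 0.0511 to knob [ 0.0007 -0.0015] v [-0.07 -0.    0.12  0.   -0.13 -0.02 -0.29]
```

Emit:
step_arm(
  commands=[
    [0,0,0,0,0,-2],
  ],
)

```text
time_s: 10.9
position: [0.5873, -0.0386, 0.1585]
tcp_rot: [3.135, -0.006, -1.033]
force: [0.6, -0.9, -0.9]
opening: 0.0511
```

```bash
python3 st.py
```

```text
q [ 0.08  0.75 -0.16  1.75  0.19  0.66 -1.23] pos [ 0.5873 -0.0386  0.1585] yaw -1.033 tiltfix deg wx,wy [ 0.46 -0.14] F [ 0.6 -0.9 -0.9] T [ 0.06  -0.097  0.162] tau7 0.173 open 0.0511 to knob [ 0.0007 -0.0014] v [-0.07 -0.    0.12  0.   -0.13 -0.02 -0.31]
```

Emit:
step_arm(
  commands=[
    [0,0,0,0,0,-2],
  ],
)

```text
time_s: 10.98
position: [0.5873, -0.0385, 0.1585]
tcp_rot: [3.135, -0.006, -1.069]
force: [0.4, -0.5, -1.0]
opening: 0.0509
```

```bash
python3 st.py
```

```text
q [ 0.07  0.75 -0.15  1.75  0.18  0.66 -1.26] pos [ 0.5873 -0.0385  0.1585] yaw -1.069 tiltfix deg wx,wy [ 0.46 -0.15] F [ 0.4 -0.5 -1. ] T [-0.045 -0.04   0.365] tau7 -0.007 open 0.0509 to knob [ 0.0007 -0.0015] v [-0.07 -0.    0.12  0.   -0.13 -0.01 -0.3 ]
```

The torque peaked at 0.58, fell to 0.06 and is now back at 0.37. That is one click passed. I'll stop turning and let go.

Emit:
step_arm(
  commands=[
    [0,0,0,0,0,0],
    [0,0,0,0,0,0],
    [0,0,0,0,0,0],
    [0,0,0,0,0,0],
    [0,0,0,0,0,0],
  ],
  grip=1,
)

```text
time_s: 11.4
position: [0.5877, -0.0374, 0.1592]
tcp_rot: [3.137, -0.005, -1.066]
force: [-0.1, -1.0, -0.1]
opening: 0.0821
```

```bash
python3 st.py
```

```text
q [ 0.07  0.75 -0.16  1.75  0.18  0.66 -1.25] pos [ 0.5877 -0.0374  0.1592] yaw -1.066 tiltfix deg wx,wy [ 0.39 -0.08] F [-0.1 -1.  -0.1] T [-0.011 -0.01  -0.012] tau7 -0.004 open 0.0821 to knob [ 0.0003 -0.0026] v [ 0.   -0.   -0.01  0.    0.    0.    0.  ]
```

Emit:
step_arm(
  commands=[
    [0,0,0,0,0,0],
    [0,0,0.01,0,0,0],
    [0,0,0.02,0,0,0],
    [0,0,0.03,0,0,0],
    [0,0,0.03,0,0,0],
  ],
)

```text
time_s: 11.82
position: [0.5826, -0.0371, 0.2475]
tcp_rot: [3.125, 0.002, -1.064]
force: [1.3, 0.0, 0.8]
opening: 0.0885
```

Emit:
step_arm(
  commands=[
    [-0.02,0,0.03,0,0,0],
    [-0.03,0,0.02,0,0,0],
    [-0.03,0,0.02,0,0,0],
    [-0.02,0,0.01,0,0,0],
    [0,0,0,0,0,0],
  ],
)

```text
time_s: 12.23
position: [0.483, -0.0364, 0.3404]
tcp_rot: [3.14, -0.006, -1.063]
force: [0.2, 0.5, -1.0]
opening: 0.088
```

```bash
python3 st.py; python3 - <<'E'
from rig import arm
from fit import *
p=[.56734,-.04624,.25816,0.]
for n in("scene","wrist"):
    c=arm.read_camera(n);P=cloud(c);cv2.imwrite(f"pics/{n}4.png",c["color"])
    k=lidw(p,(-.08,0,.077))
    m=(np.hypot(P[...,0]-k[0],P[...,1]-k[1])<.045)&(P[...,2]>.172)&(P[...,2]<.19)
    print(n,m.sum(),np.median(P[m][:,2]) if m.any() else 0)
    for lo,hi in((-.145,-.12),(-.035,-.015)):
      g=lidw(p,np.array([(x,y,.045) for x in np.linspace(lo,hi,8) for y in np.linspace(-.06,.06,20)]));uv=np.round(proj(c,g)).astype(int)
      ok=(uv[:,0]>=0)&(uv[:,0]<512)&(uv[:,1]>=0)&(uv[:,1]<384);d=P[uv[ok,1],uv[ok,0]];print("lid z",lo,np.nanmedian(d[:,2]))
E
```

```text
q [ 0.12  0.38 -0.21  1.83  0.1   0.94 -1.2 ] pos [ 0.483  -0.0364  0.3404] yaw -1.063 tiltfix deg wx,wy [0.33 0.06] F [ 0.2  0.5 -1. ] T [-0.072  0.031  0.01 ] tau7 0.026 open 0.088 to knob [ 0.105  -0.0036] v [-0.   -0.01  0.   -0.05  0.   -0.02  0.  ]
scene 211 0.18068866641942524
lid z -0.145 0.149552542551638
lid z -0.035 0.1481255186875215
wrist 3058 0.1802714252930276
lid z -0.145 0.14825731078929527
lid z -0.035 0.1475703783647202
```

View pics/scene4.png

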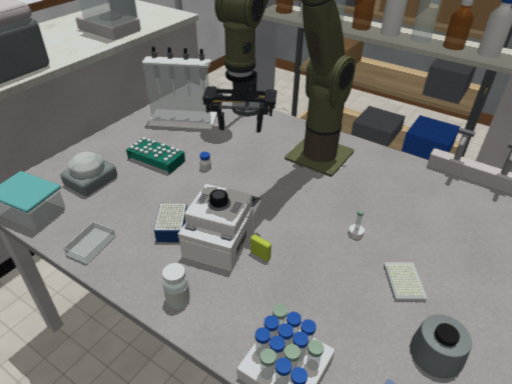

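View pics/wrist4.png

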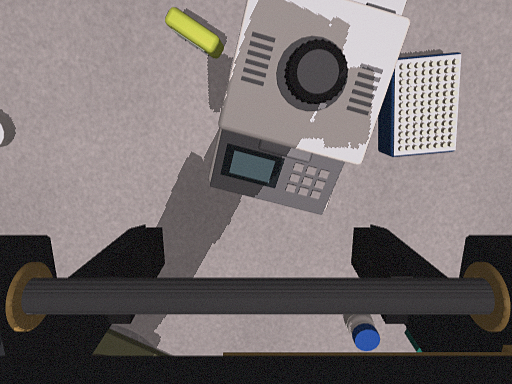

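The lid is shut. Its front edge is about 1.3 mm higher than before clamping and its back about 0.3 mm, which fits the clamped rise of about 0.006 rad. The other items stand as before and the gripper is clear, so I'm handing in.

```bash
python3 -c "
from rig import arm
print(arm.hand_in())"
```

```text
the job is handed in; nothing more can be done
None
```

I pressed the lid shut until the catch snapped, turned the knob clockwise until the clutch clicked once, let go and backed clear. The job was handed in at about 12.3 s; no verdict came back.

- **Lid:** the readings rose to 8 N at the catch and dropped to about 0 at the snap. I then pressed to 17 N against the hard stop, under the 30 N limit.
- **Knob:** the screw ran at about 0.32 N m for roughly 2.5 rad. The torque then rose to 0.58 N m, fell to 0.06 and came back to 0.37, which I take as one click; I stopped there.
- **Last checks:**
  - The lid's front edge sits about 1.3 mm higher than when it was just caught, against 0.3 mm at its back. This fits the expected clamped rise of about 0.006 rad, though the cameras are only good to about 2 mm.
  - The gripper is open and touching nothing.
  - In the last pictures the timer, tip box and other items look as they did at the start; I did not measure them again.
- **Disagreement:** the torque rise began slightly later in the turn than the 0.4-turn figure suggests. I put this down to a little give in the grip, but did not check it.

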